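Feel which tip-out tin is full and empty it into the tray

ROBOT

A 6-joint arm with a two-finger parallel gripper is mounted at the origin on a cart in front of the work surface, level with it; the furniture and walls round the work are solid. World frame = base frame: x ahead of the robot, y to its left, z up, the work surface at z = 0. Lengths are in mm, angles in rad, forces in N, time in s.
With the tool pointing down it reaches from about 350 to 1000 mm from the base axis. Payload 7.1 kg.
Tool frame: the origin (TCP) lies midway between the tips of the shut fingers; the grasp point (between the pads) lies 19 mm behind it; z points along the fingers, x is the direction in which the jaws open and shut, and the axes are right-handed (so a half turn about z gives the same grasp; the last joint's range is limited). The gripper opens to 85 mm and grips with 20 to 120 N. Pads are 22 mm wide; open, the fingers measure 114 mm over their backs; the gripper's body (76 mm by 85 mm) begins 54 mm behind the grasp point. The pads swing forward as they close: fully open they stand 13 mm farther back than shut.
Start: joints at [1.231, 0.423, 1.63, -0, 1.089, -0.019], TCP at [197.047, 593.108, 231.319] pointing down, gripper open.
Joint ranges: [-3, 3], [-0.9, 2.11], [0.09, 2.58], [-1.31, 4.45], [0.11, 2.69], [-2.54, 2.54]. Speed limits (rad/s): [2.39, 2.39, 3.01, 3.14, 3.14, 3.14].

INTERFACE

Orientations are given as a rotation vector (axis times angle).
In Python, from rig import get_obs, get_image, camera_info, finish_job, find_in, regions_of gives the robot as it stands. The module is installed in compiled form; this text tells all that it offers.
- The arm moves only by the tool arm_command, never from a script. Its argument "moves" is a list of rows, each an object of numbers: "dx", "dy", "dz": the shift along the world's x, y, z in cm; "wx", "wy", "wz": the turn, a rotation vector about the world's x, y, z in degrees. In form: [{"dx": .., "dy": .., "dz": .., "wx": .., "wy": .., "wz": ..}, ...]. A call has 1 to 10 rows; each row shifts and turns the pose as measured when the row begins; what a row does not reach is not made up. A row lasts 1/8 s, in which the tool goes at most 62.5 mm and 10.7 degrees, less where a joint would pass 70% of its speed; a pose out of reach is approached as far as the arm can. A call with a gripper value outside its range is refused whole. "grip" is the finger opening in cm, from 0 to 8.54, set as the call begins (left out, the last holds). The fingers move at their own pace and stop on an object; the grip force is fixed at half the most. Time passes only in rows, so rows that do not move let the fingers close. It gives the time, the measured TCP pose, the force and the opening at its end, in the units of the state.
- get_obs(): the state, without advancing time (a new reading comes with each control period).
- get_image(name): name is "side" or "top" or "wrist"; returns the picture (400x640x3 uint8, red, green, blue); there is no depth.
- camera_info(name): a dict with "fov_y" (degrees; the focal length in pixels is half the picture's height over the tangent of half this angle, whatever the lens; pixels are square), "cx", "cy" (the principal point, pixels), "world_to_cam" (4x4, takes a point from world to camera coordinates). Camera axes: x right, y down, z forward; pixel columns grow to the right and rows downward; lengths in mm; the calibration is good to about 2 mm. A picture is of the moment at which its call begins: read the wrist's pose just before it. camera_info takes no time and is no camera call; for the wrist camera it gives the pose at the moment of the call.
- finish_job(): hands the job in, once; it reports no verdict.
Trained networks look in the newest picture that a camera, given by its name, has taken for a name from the list of things; names that differ only in an ending like _2 or _b are one class to them, and where a whole thing is asked for, a point or a joint stands for the part that bears it (a point fixed in the world has none). Each returns a list of dicts, best first, with "score" (0 to 1); they miss things now and then, are a little off and sometimes report something else, mostly with a low value. They report only what shows in the picture. A call takes as long as a camera call.
- find_in(label, camera): "point" ([column, row] in pixels, amid what is visible of it).
- regions_of(label, camera): "region" (400x640 bool, what is visible of it) and "point" ([column, row] in pixels, amid what is visible of it).
The state is a dict: "t": time; "joint_pos": joint angles; "joint_vel": joint speeds; "joint_efforts": joint torques, N m; "position": TCP position; "ee_rot": TCP orientation; "wrist_force": force on the tool from outside, world axes, zero at the start; "moment": the same for the moment, N m; "gripper_width": opening from 0.0 (shut) to 1.0 (fully open).
Only numpy, scipy, OpenCV 4.12 (cv2) and the standard library are available. Lean on these libraries where they do the work, as an engineer would, in place of code of your own. Each camera call takes 0.05 s, during which the arm holds its last target. There are 200 camera calls.

TASK

One of the three green tip-out tins holds three lemons, another only one and the third none: tilt them a little by their ball knobs to feel which is the full one, then tip all three lemons of that tin out into the steel tray. Do not pour from the other tins, leave all the tins swung shut and let go, and do not push the salt shaker, garlic, mug or pepper mill about.

Things in the scene. Friction and masses are not known exactly. Their poses are not given: they have to be found in the camera images.
- rack: Fixed pale wooden rack, 670 wide, 340 high, with three identical green metal tip-out tins side by side, 220 mm apart, under one roof. Origin on the worktop below the hinge line (170 mm up), at the middle tin; x points into the rack, away from the robot, y left along the hinge line, z up. When shut the tins cannot be seen into; they cannot be lifted out.
- roof_edge (a point): Middle of the roof board's lower front edge, 325 mm up and 100 mm before the hinge line; the board is 15 mm thick, with jars on it. It ends almost over the ball knobs, so a gripper cannot come to a knob straight from above: come from the front, tilted 20 to 50 degrees. Boards 130 wide, with a soft dark dust strip behind, hang 50 mm below it before each tin, not before the knobs.
- tray: Fixed open steel tray on the worktop before and below all three tins, 250 deep (x) by 570 wide (y), walls 85 mm high, 5 thick; origin at the centre of its underside, axes as the rack's.
- tin_a (a joint): Tilt of the left tin about the hinge line at its lower front corner: 0 upright and shut, positive as its top tips forward to the robot, stop at 1.2 rad. The tin is 100 wide, about 0.4 kg (varies 15 percent). Its front wall slopes forward at 45 degrees to the pouring lip, 100 mm above and before the hinge line. Nearly frictionless: an empty tin swings shut by its own weight.
- knob_a (a point): Centre of the left tin's brass ball knob, 30 mm across; it moves with the tin. It sits 115 mm right of the tin's middle, 65 mm from the tin's wall; at rest 125 mm before and 65 mm above the hinge line. A steel arm joins it from behind; its left and right sides are free to grip.
- hinge_a (a point): Point on the fixed hinge line level with knob_a: the centre of that knob's arc, radius 141 mm.
- tin_b (a joint): Tilt of the middle tin about the hinge line at its lower front corner: 0 upright and shut, positive as its top tips forward to the robot, stop at 1.2 rad. Which tin holds how many lemons is not known. Lemons weigh 150 g, lie loose at the back of a floor that slopes 16 degrees down to the back, and tumble forward and out over the lip between about 0.7 and 1.2 rad.
- knob_b (a point): Centre of the middle tin's brass ball knob, 30 mm across; it moves with the tin. It sits 115 mm right of the tin's middle, 65 mm from the tin's wall; at rest 125 mm before and 65 mm above the hinge line. A steel arm joins it from behind; its left and right sides are free to grip.
- hinge_b (a point): Point on the fixed hinge line level with knob_b: the centre of that knob's arc, radius 141 mm.
- tin_c (a joint): Tilt of the right tin about the hinge line at its lower front corner: 0 upright and shut, positive as its top tips forward to the robot, stop at 1.2 rad. Held still at 0.14 rad, the pull along the knob's arc is about 1.3 N for an empty tin, 2.5 N with one lemon, 3.5 N with three; the rest of the tin is like the others.
- knob_c (a point): Centre of the right tin's brass ball knob, 30 mm across; it moves with the tin. It sits 115 mm right of the tin's middle, 65 mm from the tin's wall; at rest 125 mm before and 65 mm above the hinge line. A steel arm joins it from behind; its left and right sides are free to grip.
- hinge_c (a point): Point on the fixed hinge line level with knob_c: the centre of that knob's arc, radius 141 mm.
- salt_shaker: Salt shaker, 44 wide, 90 high, a bystander left of the tray's front. Origin at the centre of its underside.
- garlic: Garlic bulb, 56 mm, a bystander right of the tray's front. Origin at the centre of its underside.
- mug: Beige mug, 117x83x93 high, a bystander on the left. Origin at the centre of its underside.
- pepper_mill: Wooden pepper mill, 58 wide, 170 high, a bystander on the right. Origin at the centre of its underside.

How it is judged (in metres and radians):
On the way:
1. one tin is tipped well forward (value of joint any of tin_a, tin_b, tin_c above 0.7 rad), for 0.1 s.
At the end, for the whole second after the job is handed in: The three lemons of the full tin rest in the tray (force on the tray over 3.7 N; three lemons weigh about 4.4 N), the single lemon still lies in its tin (exactly one tin is loaded, with over 1 N, the other two with under 0.2 N), and all three tins are shut (each tilt under 0.08 rad) (contact force between tray and anything else above 3.7 N and ((contact force between tin_a and anything else above 1 N and contact force between each of tin_b, tin_c and anything else below 0.2 N) or (contact force between tin_b and anything else above 1 N and contact force between each of tin_a, tin_c and anything else below 0.2 N) or (contact force between tin_c and anything else above 1 N and contact force between each of tin_a, tin_b and anything else below 0.2 N)) and value of joint each of tin_a, tin_b, tin_c below 0.08 rad); the robot touches nothing.
It fails at once if salt shaker pushed more than 40 mm (distance of salt_shaker from where it was at the start of the episode above 0.04 m).
It fails at once if garlic pushed more than 40 mm (distance of garlic from where it was at the start of the episode above 0.04 m).
It fails at once if mug pushed more than 40 mm (distance of mug from where it was at the start of the episode above 0.04 m).
It fails at once if pepper mill pushed more than 40 mm (distance of pepper_mill from where it was at the start of the episode above 0.04 m).
It also fails if it takes over 72 s, if anything falls off the work surface, if the arm or the gripper's body presses on something with over 40 N, if the wrist force passes 120 N, or if a joint passes its speed limit or range.

## Working session

There is one attempt and no reset: what is moved stays moved. The work goes in short steps, Python scripts to look and compute and a tool call to move; the robot and the scene stay as the last step left them, time stands still between calls to the robot, and variables do not carry over. Pictures are saved under pics/ and viewed, about 8 in all and at most 12, crops included, and the job is handed in when it is done.

Besides the shell and the picture viewer there is one more tool, called after "Emit:" in YAML: its name, and indented under it one key for each argument. arm_command: Moves the arm, as the interface text tells. Its arguments: {"type":"object","properties":{"moves":{"type":"array"},"grip":{"type":"number"}},"required":["moves"]}

```bash
mkdir -p pics; cat > h.py <<'E'
import numpy as np, cv2
from rig import *
from scipy.spatial.transform import Rotation as R
def cam(n):
    c=camera_info(n); f=200/np.tan(np.radians(c['fov_y'])/2); return f,c['cx'],c['cy'],np.array(c['world_to_cam'])
def ray(n,p):
    f,cx,cy,T=cam(n); d=T[:3,:3].T@np.array([(p[0]-cx)/f,(p[1]-cy)/f,1]); o=-T[:3,:3].T@T[:3,3]; return o,d/np.linalg.norm(d)
def proj(n,X):
    f,cx,cy,T=cam(n); c=T[:3,:3]@np.array(X)+T[:3,3]; return np.array([f*c[0]/c[2]+cx,f*c[1]/c[2]+cy])
def tri(rs):
    A=sum(np.eye(3)-np.outer(d,d) for o,d in rs); b=sum((np.eye(3)-np.outer(d,d))@o for o,d in rs); return np.linalg.solve(A,b)
def save(n,name):
    im=get_image(n); cv2.imwrite('pics/'+name,im[:,:,::-1]); return im
E
python3 - <<'E'
from h import *
ims=[save(n,n+'0.png') for n in('side','top')]
cv2.imwrite('pics/both.png',np.vstack(ims)[:,:,::-1][:, :])
for n in('side','top'):
    f,cx,cy,T=cam(n); print(n,f,cx,cy,-T[:3,:3].T@T[:3,3],T[2,:3])
    for l in('knob_a','tray','rack','tin_a','salt_shaker','garlic','mug','pepper_mill'):
        print(l,[(np.round(r['point']).tolist(),round(r['score'],2)) for r in find_in(l,n)][:5])
o=get_obs(); print(o['t'],o['position'],o['ee_rot'],o['wrist_force'])
E
```

```text
side 403.87838071468104 316.8674593602296 204.49644475605342 [-585.58744633  826.54498594 1217.5531767 ] [ 0.65202146 -0.45285461 -0.6081042 ]
knob_a [([343.0, 167.0], 0.63)]
tray [([319.0, 226.0], 0.66)]
rack [([256.0, 175.0], 0.97)]
tin_a [([344.0, 166.0], 0.5), ([262.0, 170.0], 0.16)]
salt_shaker [([296.0, 281.0], 0.74)]
garlic []
mug [([226.0, 304.0], 0.65)]
pepper_mill []
top 487.1543143297322 328.0821409532077 198.9047626268431 [-438.52267751 -414.99393867 1540.91421874] [ 0.5593188   0.27810272 -0.7809106 ]
knob_a [([308.0, 163.0], 0.82), ([368.0, 197.0], 0.78), ([430.0, 206.0], 0.6)]
tray [([336.0, 224.0], 0.66)]
rack [([361.0, 167.0], 0.7)]
tin_a [([428.0, 220.0], 0.8), ([311.0, 163.0], 0.7), ([368.0, 192.0], 0.64)]
salt_shaker [([252.0, 242.0], 0.68)]
garlic [([399.0, 316.0], 0.73), ([360.0, 166.0], 0.18)]
mug [([207.0, 199.0], 0.62)]
pepper_mill [([453.0, 276.0], 0.73), ([365.0, 181.0], 0.18)]
0.9 [197.06851803 593.11138791 231.35839272] [-2.54770293e+00 -1.83813425e+00 -9.05105181e-05] [-0.42344196  0.37697239 -0.3684378 ]
```

View pics/both.png

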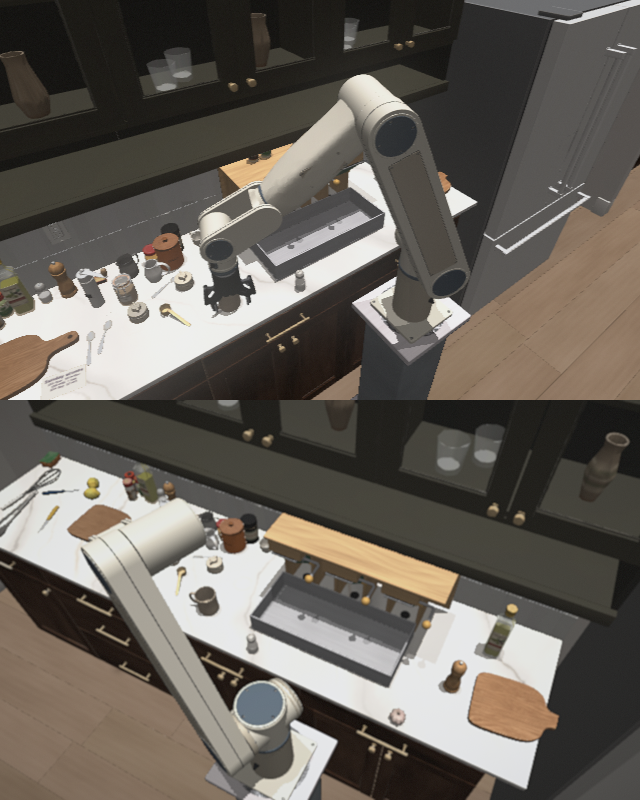

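```bash
python3 - <<'E'
from h import *
im=cv2.imread('pics/top0.png'); g=cv2.cvtColor(im,cv2.COLOR_BGR2HSV)
def onz(p,z,n='top'):
    o,d=ray(n,p); return o+d*(z-o[2])/d[2]
K=[]
for c in [(308,177),(366,200),(427,224)]:
    s=g[c[1]-12:c[1]+13,c[0]-12:c[0]+13]
    m=(s[...,0]>8)&(s[...,0]<25)&(s[...,1]>130)&(s[...,2]>120)
    n,l,st,ce=cv2.connectedComponentsWithStats(m.astype(np.uint8))
    i=1+np.argmax(st[1:,4]); p=ce[i]+np.array(c)-12; print(p,st[i]); K.append(onz(p,235)); print(K[-1])
K=np.array(K); u=K[0]-K[2]; print('len',np.linalg.norm(u),'yaw',np.degrees(np.arctan2(-u[0],u[1])))
for l,p,z in [('salt',(252,242),45),('garlic',(399,316),25),('mug',(207,199),45),('mill',(453,276),85)]: print(l,onz(p,z).round())
for p in [(276,171),(415,235),(391,281),(250,213)]: print('tray',onz(p,85).round())
cv2.imwrite('pics/crop.png',cv2.resize(im[120:300,230:480],None,fx=3,fy=3,interpolation=cv2.INTER_CUBIC))
E
```

```text
[308.12820513 178.15384615] [ 9 10  8  7 39]
[548.89581195 155.78917862 235.        ]
[365.05555556 200.25      ] [ 8  9  7  7 36]
[549.1099642 -65.4631463 235.       ]
[425.96875 224.34375] [ 8 10  7  6 32]
[ 547.58661267 -286.07416982  235.        ]
len 441.8652879540243 yaw -0.16976147471284336
salt [325. 275.  45.]
garlic [ 307. -313.   25.]
mug [417. 541.  45.]
mill [ 497. -426.   85.]
tray [637. 354.  85.]
tray [ 598. -252.   85.]
tray [ 384. -246.   85.]
tray [412. 333.  85.]
```

View pics/crop.png

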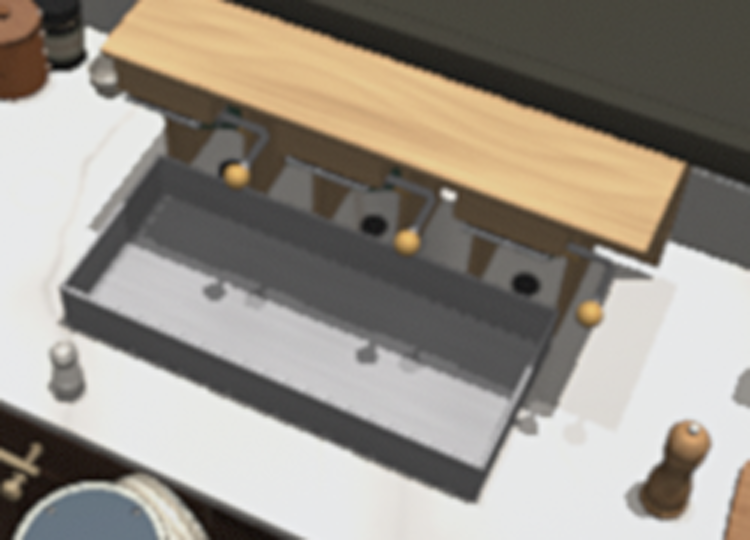

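Top view: the three ball knobs show at (308,178), (365,200) and (426,224). On z=235 they lie at x≈548.5, y≈156/−65/−286, and the rack yaw is about 0. The tray, salt shaker and garlic are clear of the path.

Emit:
arm_command:
  moves:
    - {"dz":5}
    - {"dx":2,"dy":-5,"dz":3,"wz":9.2}
    - {"dx":3,"dy":-5,"dz":2,"wz":9.2}
    - {"dx":3,"dy":-5,"dz":1}
    - {"dx":3,"dy":-5,"wy":-7}
    - {"dx":3,"dy":-5,"wy":-7}
    - {"dx":3,"dy":-5,"wy":-7}
    - {"dx":3,"dy":-5,"wy":-7}
    - {"dx":3,"dy":-5,"wy":-7}
    - {"dx":3,"dy":-4}
  grip: 6

```text
$.moves[0]: bad value
```

```bash
cat > s.py <<'E'
from h import *
def st(n=6):
    F=[];
    for i in range(n):
        o=get_obs(); F.append(o['wrist_force']); get_image('side')
    o=get_obs(); M=R.from_rotvec(o['ee_rot']).as_matrix()
    print('t',round(o['t'],2),'pos',np.round(o['position'],1),'z',M[:,2].round(3),'x',M[:,0].round(3),'w',round(o['gripper_width'],3),'F',np.mean(F,0).round(2),'sd',np.std(F,0).round(2),'q',np.round(o['joint_pos'],2))
    return o,M
E
python3 - <<'E'
from s import *
o,M=st()
im=save('wrist','w1.png')
for k in [(548.5,155.8,235)]: print(proj('wrist',k))
E
```

```text
t 1.2 pos [197.  593.1 231.3] z [-0.  0. -1.] x [0.315 0.949 0.   ] w 1.003 F [-0.52 -0.01 -0.15] sd [0.49 0.53 0.35] q [ 1.23  0.42  1.63  0.    1.09 -0.02]
[-20.9689596  739.03064405]
```

View pics/w1.png

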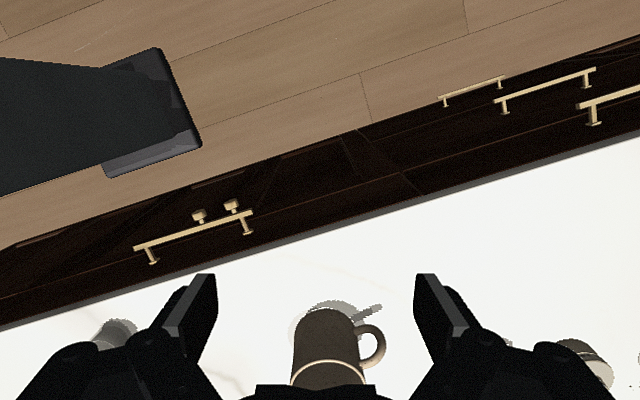

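The move was refused because every row needs all six numbers. I'm resending it in full.

Emit:
arm_command:
  moves:
    - {"dx":0,"dy":0,"dz":5,"wx":0,"wy":0,"wz":0}
    - {"dx":2,"dy":-5,"dz":3,"wx":0,"wy":0,"wz":9.2}
    - {"dx":3,"dy":-5,"dz":2,"wx":0,"wy":0,"wz":9.2}
    - {"dx":3,"dy":-5,"dz":1,"wx":0,"wy":0,"wz":0}
    - {"dx":3,"dy":-5,"dz":0,"wx":0,"wy":-7,"wz":0}
    - {"dx":3,"dy":-5,"dz":0,"wx":0,"wy":-7,"wz":0}
    - {"dx":3,"dy":-5,"dz":0,"wx":0,"wy":-7,"wz":0}
    - {"dx":3,"dy":-5,"dz":0,"wx":0,"wy":-7,"wz":0}
    - {"dx":3,"dy":-5,"dz":0,"wx":0,"wy":-7,"wz":0}
    - {"dx":3,"dy":-4,"dz":0,"wx":0,"wy":0,"wz":0}
  grip: 6

```text
t: 2.5
position: [461.3, 142.9, 346.0]
ee_rot: [1.836, 1.872, 0.61]
wrist_force: [0.2, 1.1, 0.2]
gripper_width: 0.704
```

```bash
python3 - <<'E'
from s import *
o,M=st()
im=save('wrist','w2.png')
for k in [(548.5,155.8,235)]: print(proj('wrist',k))
print(find_in('knob_a','wrist')[:3])
E
```

```text
t 2.8 pos [462.5 145.3 347. ] z [ 0.595  0.004 -0.803] x [-0.015  1.    -0.007] w 0.704 F [ 0.15 -0.04  0.05] sd [0.9  0.68 0.43] q [ 0.43 -0.15  2.17 -0.47  0.58 -0.83]
[327.17048667 195.66022447]
[{'point': [53.3, 236.3], 'score': 0.7}, {'point': [194.6, 223.3], 'score': 0.63}, {'point': [404.6, 230.1], 'score': 0.58}]
```

View pics/w2.png

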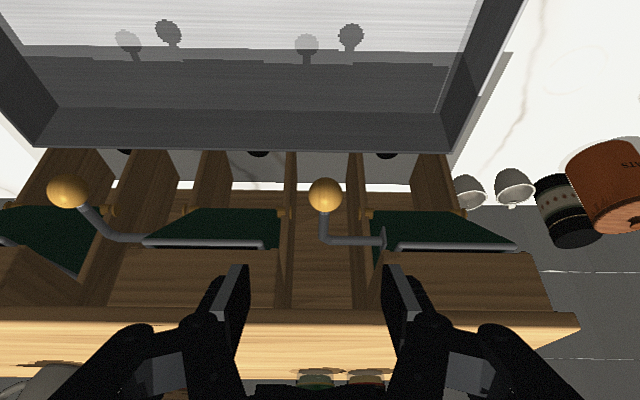

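The wrist picture shows the left knob at (325,195), and my projection predicted (327,196). The estimate is good, so I'm going in.

Emit:
arm_command:
  moves:
    - {"dx":2,"dy":0.5,"dz":-2.5,"wx":0,"wy":0,"wz":-0.8}
    - {"dx":1.9,"dy":0.5,"dz":-2.4,"wx":0,"wy":0,"wz":0}
    - {"dx":1.5,"dy":0,"dz":-2,"wx":0,"wy":0,"wz":0}
    - {"dx":1.5,"dy":0,"dz":-2,"wx":0,"wy":0,"wz":0}
    - {"dx":1.5,"dy":0,"dz":-2,"wx":0,"wy":0,"wz":0}
    - {"dx":0,"dy":0,"dz":0,"wx":0,"wy":0,"wz":0}

```text
t: 3.65
position: [546.2, 168.0, 235.4]
ee_rot: [1.833, 1.878, 0.617]
wrist_force: [-0.8, 0.3, 0.1]
gripper_width: 0.7
```

```bash
python3 - <<'E'
from s import *
o,M=st(20)
print('to go cm',(np.array([548.5,155.8,235])+21*M[:,2]-o['position'])/10)
E
```

```text
t 4.65 pos [546.8 166.6 237.1] z [ 0.599  0.009 -0.801] x [-0.02   1.    -0.003] w 0.706 F [0.05 0.02 0.06] sd [0.59 0.52 0.44] q [ 0.39  0.18  2.14 -0.82  0.3  -0.47]
to go cm [ 1.42474138 -1.0613509  -1.89093256]
```

Emit:
arm_command:
  moves:
    - {"dx":0,"dy":-1.05,"dz":0,"wx":0,"wy":0,"wz":0}
    - {"dx":0.7,"dy":0,"dz":-0.95,"wx":0,"wy":0,"wz":0}
    - {"dx":0.7,"dy":0,"dz":-0.95,"wx":0,"wy":0,"wz":0}
    - {"dx":0,"dy":0,"dz":0,"wx":0,"wy":0,"wz":0}

```text
t: 5.15
position: [560.9, 154.0, 217.7]
ee_rot: [1.834, 1.873, 0.619]
wrist_force: [-0.5, -0.4, -0.4]
gripper_width: 0.701
```

```bash
python3 - <<'E'
from s import *
o,M=st(20)
print('to go cm',(np.array([548.5,155.8,235])+21*M[:,2]-o['position'])/10)
E
```

```text
t 6.15 pos [561.  154.7 218.4] z [ 0.6   0.01 -0.8 ] x [-0.02   1.    -0.003] w 0.706 F [0.01 0.11 0.18] sd [0.38 0.49 0.5 ] q [ 0.35  0.23  2.14 -0.92  0.25 -0.41]
to go cm [ 0.00623215  0.12730158 -0.01860901]
```

Emit:
arm_command:
  moves:
    - {"dx":0,"dy":0.1,"dz":0,"wx":0,"wy":0,"wz":0}
    - {"dx":0,"dy":0,"dz":0,"wx":0,"wy":0,"wz":0}
    - {"dx":0,"dy":0,"dz":0,"wx":0,"wy":0,"wz":0}
    - {"dx":0,"dy":0,"dz":0,"wx":0,"wy":0,"wz":0}
    - {"dx":0,"dy":0,"dz":0,"wx":0,"wy":0,"wz":0}
  grip: 1.5

```text
t: 6.78
position: [560.4, 154.3, 218.1]
ee_rot: [1.835, 1.871, 0.616]
wrist_force: [-1.2, -1.2, 1.4]
gripper_width: 0.319
```

Emit:
arm_command:
  moves:
    - {"dx":-0.15,"dy":0,"dz":-0.4,"wx":0,"wy":-2,"wz":0}
    - {"dx":-0.15,"dy":0,"dz":-0.4,"wx":0,"wy":-2,"wz":0}
    - {"dx":-0.15,"dy":0,"dz":-0.4,"wx":0,"wy":-2,"wz":0}
    - {"dx":-0.12,"dy":0,"dz":-0.4,"wx":0,"wy":-2,"wz":0}
    - {"dx":0,"dy":0,"dz":0,"wx":0,"wy":0,"wz":0}
    - {"dx":0,"dy":0,"dz":0,"wx":0,"wy":0,"wz":0}

```text
t: 7.52
position: [561.2, 154.3, 229.1]
ee_rot: [1.794, 1.805, 0.67]
wrist_force: [-3.8, -2.3, 3.6]
gripper_width: 0.311
```

```bash
cat > feel.py <<'E'
from s import *
import sys
def feel(y,n=24):
    F=[]
    for i in range(n):
        F.append(get_obs()['wrist_force']); get_image('side')
    F=np.array(F); o=get_obs(); M=R.from_rotvec(o['ee_rot']).as_matrix()
    k=o['position']-21*M[:,2]; r=np.array([k[0]-673.5,k[2]-170]); a=np.arctan2(r[1],r[0])
    th=a-np.arctan2(65,-125); tg=np.array([np.sin(a),-np.cos(a)])
    print('t',round(o['t'],2),'pos',o['position'].round(1),'z',M[:,2].round(2),'w',round(o['gripper_width'],3),'th',th.round(3),'r',np.hypot(*r).round(1),'F',F.mean(0).round(2),'tang',(F[:,[0,2]]@tg).mean().round(2),'mom',o['moment'])
feel(0)
E
python3 feel.py
```

```text
t 8.72 pos [561.3 154.2 229.2] z [ 0.66 -0.01 -0.75] w 0.312 th -0.057 r 146.7 F [-3.1  -2.34  3.05] tang 1.04 mom [0.02832032 0.49991464 0.39141189]
```

Joint 5 ran close to its limit (0.25, minimum 0.11), so the downward turn was not reached. I'll let go and re-grip with less tilt.

Emit:
arm_command:
  moves:
    - {"dx":0,"dy":0,"dz":0,"wx":0,"wy":0,"wz":0}
    - {"dx":0,"dy":0,"dz":0,"wx":0,"wy":0,"wz":0}
    - {"dx":-0.1,"dy":0.1,"dz":-0.4,"wx":0,"wy":5,"wz":0}
    - {"dx":-0.1,"dy":0.1,"dz":-0.4,"wx":0,"wy":5,"wz":0}
    - {"dx":-0.2,"dy":0,"dz":-0.4,"wx":0,"wy":4,"wz":0}
    - {"dx":0,"dy":0,"dz":0,"wx":0,"wy":0,"wz":0}
  grip: 5.5

```text
t: 9.48
position: [559.9, 152.1, 219.6]
ee_rot: [1.912, 1.912, 0.505]
wrist_force: [0.3, 0.0, -0.3]
gripper_width: 0.645
```

```bash
python3 - <<'E'
from s import *
o,M=st(10)
print('to go cm',(np.array([548.5,155.8,235])+21*M[:,2]-o['position'])/10)
E
```

```text
t 9.97 pos [558.7 152.1 219.1] z [ 0.509 -0.019 -0.861] x [ 0.004  1.    -0.02 ] w 0.643 F [ 0.13  0.17 -0.19] sd [0.52 0.46 0.29] q [ 0.34  0.23  2.08 -0.53  0.38 -0.78]
to go cm [ 0.05017205  0.33414017 -0.21367362]
```

Emit:
arm_command:
  moves:
    - {"dx":-0.1,"dy":0.2,"dz":-0.2,"wx":1,"wy":4,"wz":0}
    - {"dx":-0.1,"dy":0.15,"dz":-0.15,"wx":0,"wy":2.6,"wz":0}
    - {"dx":0,"dy":0,"dz":0,"wx":0,"wy":0,"wz":0}

```text
t: 10.35
position: [556.2, 155.7, 215.3]
ee_rot: [1.993, 1.989, 0.417]
wrist_force: [0.7, -0.4, 1.0]
gripper_width: 0.643
```

```bash
python3 - <<'E'
from s import *
o,M=st(10)
print('to go cm',(np.array([548.5,155.8,235])+21*M[:,2]-o['position'])/10, o['moment'])
E
```

```text
t 10.85 pos [555.4 155.7 215. ] z [ 0.403 -0.003 -0.915] x [ 0.002  1.    -0.002] w 0.64 F [-0.    0.26  0.08] sd [0.58 0.5  0.59] q [ 0.32  0.24  2.02 -0.27  0.5  -1.03]
to go cm [0.15355221 0.00496824 0.07683162] [-0.02956039  0.13133547  0.01239758]
```

Emit:
arm_command:
  moves:
    - {"dx":0,"dy":0,"dz":0,"wx":0,"wy":0,"wz":0}
    - {"dx":0,"dy":0,"dz":0,"wx":0,"wy":0,"wz":0}
    - {"dx":0,"dy":0,"dz":0,"wx":0,"wy":0,"wz":0}
    - {"dx":0,"dy":0,"dz":0,"wx":0,"wy":0,"wz":0}
  grip: 1.5

```text
t: 11.35
position: [554.7, 154.1, 214.7]
ee_rot: [1.993, 1.99, 0.412]
wrist_force: [-1.3, 1.0, 1.8]
gripper_width: 0.317
```

```bash
python3 feel.py
```

```text
t 12.55 pos [554.6 154.1 214.5] z [ 0.4  -0.01 -0.92] w 0.317 th 0.015 r 142.4 F [-1.08 -0.29  1.95] tang 1.26 mom [ 0.09335745  0.27557629 -0.05027392]
```

Emit:
arm_command:
  moves:
    - {"dx":-0.12,"dy":0,"dz":-0.42,"wx":0,"wy":-2,"wz":0}
    - {"dx":-0.12,"dy":0,"dz":-0.42,"wx":0,"wy":-2,"wz":0}
    - {"dx":-0.13,"dy":0,"dz":-0.42,"wx":0,"wy":-2,"wz":0}
    - {"dx":-0.13,"dy":0,"dz":-0.42,"wx":0,"wy":-2,"wz":0}
    - {"dx":0,"dy":0,"dz":0,"wx":0,"wy":0,"wz":0}
    - {"dx":0,"dy":0,"dz":0,"wx":0,"wy":0,"wz":0}

```text
t: 13.3
position: [549.6, 154.1, 197.5]
ee_rot: [1.906, 1.903, 0.539]
wrist_force: [-1.4, -0.1, 1.1]
gripper_width: 0.319
```

```bash
python3 feel.py
```

```text
t 14.5 pos [549.6 154.1 197.6] z [ 0.53 -0.01 -0.85] w 0.316 th 0.155 r 142.4 F [-0.28 -0.52  1.16] tang 1.01 mom [-0.11168898  0.15061999 -0.08206696]
```

Tin a reads about 1.0 N, so it looks empty. I'll swing it back, let go and move to b.

Emit:
arm_command:
  moves:
    - {"dx":0.12,"dy":0,"dz":0.42,"wx":0,"wy":2,"wz":0}
    - {"dx":0.12,"dy":0,"dz":0.42,"wx":0,"wy":2,"wz":0}
    - {"dx":0.12,"dy":0,"dz":0.42,"wx":0,"wy":2,"wz":0}
    - {"dx":0.12,"dy":0,"dz":0.42,"wx":0,"wy":2,"wz":0}
    - {"dx":0,"dy":0,"dz":0,"wx":0,"wy":0,"wz":0}

```text
t: 15.12
position: [554.8, 154.1, 214.9]
ee_rot: [1.993, 1.992, 0.413]
wrist_force: [-2.7, -0.1, 1.6]
gripper_width: 0.314
```

Emit:
arm_command:
  moves:
    - {"dx":0,"dy":0,"dz":0,"wx":0,"wy":0,"wz":0}
    - {"dx":0,"dy":0,"dz":0,"wx":0,"wy":0,"wz":0}
    - {"dx":-2,"dy":0,"dz":3,"wx":0,"wy":0,"wz":0}
    - {"dx":-3,"dy":0,"dz":3.5,"wx":0,"wy":0,"wz":0}
    - {"dx":-1,"dy":-5.5,"dz":1,"wx":0,"wy":0,"wz":0}
    - {"dx":0,"dy":-5.5,"dz":0,"wx":0,"wy":0,"wz":0}
    - {"dx":0,"dy":-5.5,"dz":0,"wx":0,"wy":0,"wz":0}
    - {"dx":0,"dy":-5,"dz":0,"wx":0,"wy":0,"wz":0}
    - {"dx":0,"dy":0,"dz":0,"wx":0,"wy":0,"wz":0}
  grip: 6

```text
t: 16.25
position: [490.8, -64.1, 290.3]
ee_rot: [1.982, 1.998, 0.414]
wrist_force: [0.1, -0.6, -0.6]
gripper_width: 0.703
```

```bash
python3 - <<'E'
from s import *
o,M=st(6)
print('to go cm',(np.array([548.5,-65.2,235])+21*M[:,2]-o['position'])/10)
E
```

```text
t 16.55 pos [491.1 -59.6 290.2] z [ 0.403 -0.    -0.915] x [-0.014  1.    -0.007] w 0.701 F [-0.38 -0.12 -0.05] sd [0.51 0.34 0.51] q [-0.19 -0.01  2.11  0.13  0.64 -1.86]
to go cm [ 6.5903326  -0.56106998 -7.43950022]
```

Emit:
arm_command:
  moves:
    - {"dx":2,"dy":-0.5,"dz":-1.5,"wx":0,"wy":0,"wz":-0.5}
    - {"dx":1.6,"dy":0,"dz":-2,"wx":0,"wy":0,"wz":0}
    - {"dx":1.6,"dy":0,"dz":-2,"wx":0,"wy":0,"wz":0}
    - {"dx":1.2,"dy":0,"dz":-1.9,"wx":0,"wy":0,"wz":0}
    - {"dx":0,"dy":0,"dz":0,"wx":0,"wy":0,"wz":0}

```text
t: 17.18
position: [557.9, -57.4, 214.6]
ee_rot: [1.972, 2.009, 0.417]
wrist_force: [0.5, 0.1, -0.3]
gripper_width: 0.701
```

```bash
python3 - <<'E'
from s import *
o,M=st(6)
print('to go cm',(np.array([548.5,-65.2,235])+21*M[:,2]-o['position'])/10)
E
```

```text
t 17.48 pos [558.3 -58.8 217.1] z [ 0.409 -0.001 -0.913] x [-0.015  1.    -0.008] w 0.704 F [-0.07 -0.04  0.47] sd [0.48 0.32 0.86] q [-0.16  0.21  2.06  0.15  0.46 -1.87]
to go cm [-0.11780761 -0.64079951 -0.12774386]
```

Emit:
arm_command:
  moves:
    - {"dx":-0.1,"dy":-0.6,"dz":-0.1,"wx":0,"wy":0,"wz":0}
    - {"dx":0,"dy":0,"dz":0,"wx":0,"wy":0,"wz":0}

```text
t: 17.73
position: [557.2, -65.4, 217.2]
ee_rot: [1.969, 2.003, 0.421]
wrist_force: [-0.1, 0.4, -0.5]
gripper_width: 0.701
```

Emit:
arm_command:
  moves:
    - {"dx":0,"dy":0,"dz":0,"wx":0,"wy":0,"wz":0}
    - {"dx":0,"dy":0,"dz":0,"wx":0,"wy":0,"wz":0}
    - {"dx":0,"dy":0,"dz":0,"wx":0,"wy":0,"wz":0}
    - {"dx":0,"dy":0,"dz":0,"wx":0,"wy":0,"wz":0}
    - {"dx":-0.12,"dy":0,"dz":-0.42,"wx":0,"wy":-2,"wz":0}
    - {"dx":-0.12,"dy":0,"dz":-0.42,"wx":0,"wy":-2,"wz":0}
    - {"dx":-0.13,"dy":0,"dz":-0.42,"wx":0,"wy":-2,"wz":0}
    - {"dx":-0.13,"dy":0,"dz":-0.42,"wx":0,"wy":-2,"wz":0}
    - {"dx":0,"dy":0,"dz":0,"wx":0,"wy":0,"wz":0}
    - {"dx":0,"dy":0,"dz":0,"wx":0,"wy":0,"wz":0}
  grip: 1.5

```text
t: 18.98
position: [551.7, -65.8, 201.5]
ee_rot: [1.882, 1.912, 0.546]
wrist_force: [-2.2, -0.4, 3.9]
gripper_width: 0.317
```

```bash
python3 feel.py
```

```text
t 20.18 pos [551.7 -65.9 201.4] z [ 0.54 -0.   -0.84] w 0.318 th 0.126 r 141.9 F [-2.29  0.82  3.93] tang 2.89 mom [0.02656546 0.20738251 0.12654095]
```

Emit:
arm_command:
  moves:
    - {"dx":0.12,"dy":0,"dz":0.42,"wx":0,"wy":2,"wz":0}
    - {"dx":0.12,"dy":0,"dz":0.42,"wx":0,"wy":2,"wz":0}
    - {"dx":0.12,"dy":0,"dz":0.42,"wx":0,"wy":2,"wz":0}
    - {"dx":0.12,"dy":0,"dz":0.42,"wx":0,"wy":2,"wz":0}
    - {"dx":0,"dy":0,"dz":0,"wx":0,"wy":0,"wz":0}

```text
t: 20.8
position: [557.0, -65.9, 217.8]
ee_rot: [1.971, 2.0, 0.419]
wrist_force: [-1.9, -0.6, 1.6]
gripper_width: 0.314
```

Emit:
arm_command:
  moves:
    - {"dx":0,"dy":0,"dz":0,"wx":0,"wy":0,"wz":0}
    - {"dx":0,"dy":0,"dz":0,"wx":0,"wy":0,"wz":0}
    - {"dx":-2,"dy":0,"dz":3,"wx":0,"wy":0,"wz":0}
    - {"dx":-3,"dy":0,"dz":3.5,"wx":0,"wy":0,"wz":0}
    - {"dx":-1,"dy":-5.5,"dz":1,"wx":0,"wy":0,"wz":0}
    - {"dx":0,"dy":-5.5,"dz":0,"wx":0,"wy":0,"wz":0}
    - {"dx":0,"dy":-5.5,"dz":0,"wx":0,"wy":0,"wz":0}
    - {"dx":0,"dy":-5,"dz":0,"wx":0,"wy":0,"wz":0}
    - {"dx":0,"dy":0,"dz":0,"wx":0,"wy":0,"wz":0}
  grip: 6

```text
t: 21.92
position: [494.3, -286.4, 296.0]
ee_rot: [1.962, 2.0, 0.422]
wrist_force: [-0.2, 0.3, 0.2]
gripper_width: 0.701
```

```bash
python3 - <<'E'
from s import *
o,M=st(4)
print('to go cm',(np.array([548.0,-286,235])+21*M[:,2]-o['position'])/10)
E
```

```text
t 22.12 pos [ 494.1 -281.8  295.5] z [ 0.414 -0.001 -0.91 ] x [-0.021  1.    -0.011] w 0.7 F [-0.05  0.35  0.21] sd [0.22 0.08 0.33] q [-0.68  0.14  1.94  0.38  0.77 -2.51]
to go cm [ 6.25528341 -0.42028712 -7.96274904]
```

Joint 6 is at −2.51, nearly at its limit, so I'll turn the tool half round about its own axis (same grasp).

Emit:
arm_command:
  moves:
    - {"dx":0,"dy":0,"dz":0,"wx":4.35,"wy":0,"wz":-9.56}
    - {"dx":0,"dy":0,"dz":0,"wx":4.35,"wy":0,"wz":-9.56}
    - {"dx":0,"dy":0,"dz":0,"wx":4.35,"wy":0,"wz":-9.56}
    - {"dx":0,"dy":0,"dz":0,"wx":4.35,"wy":0,"wz":-9.56}
    - {"dx":0,"dy":0,"dz":0,"wx":4.35,"wy":0,"wz":-9.56}
    - {"dx":0,"dy":0,"dz":0,"wx":4.35,"wy":0,"wz":-9.56}
    - {"dx":0,"dy":0,"dz":0,"wx":4.35,"wy":0,"wz":-9.56}
    - {"dx":0,"dy":0,"dz":0,"wx":4.35,"wy":0,"wz":-9.56}
    - {"dx":0,"dy":0,"dz":0,"wx":4.35,"wy":0,"wz":-9.56}

```text
t: 23.25
position: [495.0, -265.7, 295.6]
ee_rot: [-3.04, 0.136, -0.665]
wrist_force: [0.6, -0.1, 0.0]
gripper_width: 0.703
```

Emit:
arm_command:
  moves:
    - {"dx":0,"dy":0,"dz":0,"wx":4.35,"wy":0,"wz":-9.56}
    - {"dx":0,"dy":0,"dz":0,"wx":4.35,"wy":0,"wz":-9.56}
    - {"dx":0,"dy":0,"dz":0,"wx":4.35,"wy":0,"wz":-9.56}
    - {"dx":0,"dy":0,"dz":0,"wx":4.35,"wy":0,"wz":-9.56}
    - {"dx":0,"dy":0,"dz":0,"wx":4.35,"wy":0,"wz":-9.56}
    - {"dx":0,"dy":0,"dz":0,"wx":4.35,"wy":0,"wz":-9.56}
    - {"dx":0,"dy":0,"dz":0,"wx":4.35,"wy":0,"wz":-9.56}

```text
t: 24.12
position: [495.4, -252.8, 295.8]
ee_rot: [-2.151, 1.817, -0.476]
wrist_force: [0.3, 0.2, 0.2]
gripper_width: 0.698
```

```bash
python3 - <<'E'
from s import *
o,M=st(4)
print('to go cm',(np.array([548.0,-286,235])+21*M[:,2]-o['position'])/10)
D=R.from_euler('y',-24,degrees=True).as_matrix()@np.array([[0,-1,0],[-1,0,0],[0,0,-1.]])
print('turn deg',np.degrees(R.from_matrix(D@M.T).as_rotvec()))
E
```

```text
t 24.32 pos [ 495.5 -253.5  295.8] z [ 0.425  0.004 -0.905] x [ 0.161 -0.984  0.071] w 0.706 F [-0.28  0.23 -0.25] sd [0.43 0.12 0.42] q [-0.63  0.11  1.97  0.39  0.74  0.51]
to go cm [ 6.14245002 -3.2376206  -7.98157158]
turn deg [ 3.99585039  1.17364223 -9.31461125]
```

Emit:
arm_command:
  moves:
    - {"dx":0,"dy":-3.2,"dz":0,"wx":4,"wy":1.2,"wz":-9.3}
    - {"dx":0,"dy":-0.2,"dz":0,"wx":0,"wy":0,"wz":0}
    - {"dx":1.6,"dy":0,"dz":-2,"wx":0,"wy":0,"wz":0}
    - {"dx":1.6,"dy":0,"dz":-2,"wx":0,"wy":0,"wz":0}
    - {"dx":1,"dy":0,"dz":-1.3,"wx":0,"wy":0,"wz":0}
    - {"dx":0,"dy":0,"dz":0,"wx":0,"wy":0,"wz":0}

```text
t: 25.08
position: [538.3, -284.5, 241.6]
ee_rot: [-2.012, 1.97, -0.425]
wrist_force: [-0.3, 1.0, 0.9]
gripper_width: 0.7
```

```bash
python3 - <<'E'
from s import *
o,M=st(4)
print('to go cm',(np.array([548.0,-286,235])+21*M[:,2]-o['position'])/10)
E
```

```text
t 25.27 pos [ 538.4 -285.6  243.5] z [ 0.409  0.    -0.913] x [ 0.017 -1.     0.008] w 0.702 F [-0.34  0.54  0.  ] sd [0.04 0.32 0.52] q [-0.63  0.26  1.91  0.4   0.66  0.65]
to go cm [ 1.81677026 -0.04281874 -2.76810604]
```

Emit:
arm_command:
  moves:
    - {"dx":0.9,"dy":0,"dz":-1.4,"wx":0,"wy":0,"wz":1}
    - {"dx":0.8,"dy":0,"dz":-1.3,"wx":0,"wy":0,"wz":0}
    - {"dx":0,"dy":0,"dz":0,"wx":0,"wy":0,"wz":0}

```text
t: 25.65
position: [556.5, -286.1, 215.7]
ee_rot: [-2.026, 1.951, -0.428]
wrist_force: [-1.0, 0.8, -0.9]
gripper_width: 0.703
```

```bash
python3 - <<'E'
from s import *
o,M=st(2)
print('to go cm',(np.array([548.0,-286,235])+21*M[:,2]-o['position'])/10)
E
```

```text
t 25.75 pos [ 556.5 -286.3  216.7] z [ 0.411  0.006 -0.912] x [ 0.036 -0.999  0.01 ] w 0.702 F [-0.72  0.25 -0.5 ] sd [0.31 0.59 0.43] q [-0.61  0.33  1.89  0.43  0.62  0.61]
to go cm [ 0.01720014  0.04458593 -0.08747897]
```

Emit:
arm_command:
  moves:
    - {"dx":0,"dy":0,"dz":0,"wx":0,"wy":0,"wz":0}
    - {"dx":0,"dy":0,"dz":0,"wx":0,"wy":0,"wz":0}
    - {"dx":0,"dy":0,"dz":0,"wx":0,"wy":0,"wz":0}
    - {"dx":0,"dy":0,"dz":0,"wx":0,"wy":0,"wz":0}
    - {"dx":-0.12,"dy":0,"dz":-0.42,"wx":0,"wy":-2,"wz":0}
    - {"dx":-0.12,"dy":0,"dz":-0.42,"wx":0,"wy":-2,"wz":0}
    - {"dx":-0.13,"dy":0,"dz":-0.42,"wx":0,"wy":-2,"wz":0}
    - {"dx":-0.13,"dy":0,"dz":-0.42,"wx":0,"wy":-2,"wz":0}
    - {"dx":0,"dy":0,"dz":0,"wx":0,"wy":0,"wz":0}
    - {"dx":0,"dy":0,"dz":0,"wx":0,"wy":0,"wz":0}
  grip: 1.5

```text
t: 27.0
position: [551.5, -285.6, 202.5]
ee_rot: [-1.936, 1.862, -0.56]
wrist_force: [-0.3, 1.9, 1.4]
gripper_width: 0.321
```

```bash
python3 feel.py
```

```text
Traceback (most recent call last):
  File "feel.py", line 11, in <module>
    feel(0)
    ~~~~^^^
  File "feel.py", line 6, in feel
    F.append(get_obs()['wrist_force']); get_image('side')
                                        ~~~~~~~~~^^^^^^^^
ValueError: 200 camera calls are used up
```

The camera budget is used up, my oversight. From here I'll average the force over short still moves.

Emit:
arm_command:
  moves:
    - {"dx":0,"dy":0,"dz":0,"wx":0,"wy":0,"wz":0}

```text
t: 27.22
position: [551.6, -285.7, 202.7]
ee_rot: [-1.937, 1.862, -0.561]
wrist_force: [0.9, 1.5, 1.0]
gripper_width: 0.316
```

Emit:
arm_command:
  moves:
    - {"dx":0,"dy":0,"dz":0,"wx":0,"wy":0,"wz":0}

```text
t: 27.35
position: [551.6, -285.7, 202.7]
ee_rot: [-1.937, 1.862, -0.561]
wrist_force: [0.8, 1.1, 1.1]
gripper_width: 0.32
```

Emit:
arm_command:
  moves:
    - {"dx":0,"dy":0,"dz":0,"wx":0,"wy":0,"wz":0}

```text
t: 27.48
position: [551.6, -285.7, 202.8]
ee_rot: [-1.937, 1.862, -0.561]
wrist_force: [1.3, 1.0, 2.8]
gripper_width: 0.32
```

Emit:
arm_command:
  moves:
    - {"dx":0,"dy":0,"dz":0,"wx":0,"wy":0,"wz":0}

```text
t: 27.6
position: [551.6, -285.7, 202.8]
ee_rot: [-1.937, 1.862, -0.561]
wrist_force: [-0.4, 1.5, 1.7]
gripper_width: 0.317
```

Emit:
arm_command:
  moves:
    - {"dx":0,"dy":0,"dz":0,"wx":0,"wy":0,"wz":0}

```text
t: 27.72
position: [551.7, -285.7, 202.8]
ee_rot: [-1.937, 1.862, -0.561]
wrist_force: [0.4, 1.5, 2.0]
gripper_width: 0.318
```

Emit:
arm_command:
  moves:
    - {"dx":0,"dy":0,"dz":0,"wx":0,"wy":0,"wz":0}

```text
t: 27.85
position: [551.6, -285.7, 202.8]
ee_rot: [-1.937, 1.862, -0.561]
wrist_force: [0.1, 1.6, 2.2]
gripper_width: 0.32
```

Emit:
arm_command:
  moves:
    - {"dx":0,"dy":0,"dz":0,"wx":0,"wy":0,"wz":0}

```text
t: 27.98
position: [551.7, -285.7, 202.8]
ee_rot: [-1.937, 1.862, -0.561]
wrist_force: [0.7, 1.3, 1.1]
gripper_width: 0.321
```

Emit:
arm_command:
  moves:
    - {"dx":0,"dy":0,"dz":0,"wx":0,"wy":0,"wz":0}

```text
t: 28.1
position: [551.6, -285.7, 202.8]
ee_rot: [-1.937, 1.862, -0.561]
wrist_force: [0.6, 1.9, 2.4]
gripper_width: 0.317
```

```bash
python3 -c "
from rig import *
o=get_obs();print(o['t'],o['position'],o['wrist_force'],o['moment'])"
```

```text
28.1 [ 551.64174226 -285.67359624  202.82119156] [0.59207331 1.9492883  2.40964902] [0.35000515 0.14488555 0.10964464]
```

Tangential pull: a about 1.0 N, b about 2.9 N, c about 1.9 N. The order says b is full, c has one lemon and a is empty. I'll return c and let go, then work out the wrist limits for the pour.

Emit:
arm_command:
  moves:
    - {"dx":0.12,"dy":0,"dz":0.42,"wx":0,"wy":2,"wz":0}
    - {"dx":0.12,"dy":0,"dz":0.42,"wx":0,"wy":2,"wz":0}
    - {"dx":0.12,"dy":0,"dz":0.42,"wx":0,"wy":2,"wz":0}
    - {"dx":0.12,"dy":0,"dz":0.42,"wx":0,"wy":2,"wz":0}
    - {"dx":0,"dy":0,"dz":0,"wx":0,"wy":0,"wz":0}

```text
t: 28.72
position: [556.2, -285.7, 217.3]
ee_rot: [-2.026, 1.951, -0.429]
wrist_force: [-2.6, 0.3, 4.4]
gripper_width: 0.313
```

Emit:
arm_command:
  moves:
    - {"dx":0,"dy":0,"dz":0,"wx":0,"wy":0,"wz":0}
    - {"dx":0,"dy":0,"dz":0,"wx":0,"wy":0,"wz":0}
    - {"dx":-2,"dy":0,"dz":3,"wx":0,"wy":0,"wz":0}
    - {"dx":-3,"dy":0,"dz":3.5,"wx":0,"wy":0,"wz":0}
    - {"dx":-1,"dy":5.5,"dz":0.5,"wx":0,"wy":0,"wz":0}
    - {"dx":0,"dy":5.5,"dz":0,"wx":0,"wy":0,"wz":0}
    - {"dx":0,"dy":5.5,"dz":0,"wx":0,"wy":0,"wz":0}
    - {"dx":0,"dy":5,"dz":0,"wx":0,"wy":0,"wz":0}
    - {"dx":0,"dy":0,"dz":0,"wx":0,"wy":0,"wz":0}
  grip: 6

```text
t: 29.85
position: [493.3, -67.7, 291.4]
ee_rot: [-2.016, 1.952, -0.44]
wrist_force: [0.2, 0.2, -0.1]
gripper_width: 0.704
```

```bash
cat > ik.py <<'E'
import numpy as np
from scipy.optimize import least_squares
D=[([197,593.1,231.3],[0,0,-1],[1.231,.423,1.63,.0,1.089]),([462.5,145.3,347],[.595,.004,-.803],[.43,-.15,2.17,-.47,.58]),
([546.8,166.6,237.1],[.599,.009,-.801],[.39,.18,2.14,-.82,.30]),([561,154.7,218.4],[.6,.01,-.8],[.35,.23,2.14,-.92,.25]),
([558.7,152.1,219.1],[.509,-.019,-.861],[.34,.23,2.08,-.53,.38]),([555.4,155.7,215],[.403,-.003,-.915],[.32,.24,2.02,-.27,.5]),
([491.1,-59.6,290.2],[.403,0,-.915],[-.19,-.01,2.11,.13,.64]),([558.3,-58.8,217.1],[.409,-.001,-.913],[-.16,.21,2.06,.15,.46]),
([494.1,-281.8,295.5],[.414,-.001,-.91],[-.68,.14,1.94,.38,.77]),([538.4,-285.6,243.5],[.409,0,-.913],[-.63,.26,1.91,.4,.66])]
def arm(p,q):
    r=p[0]+p[1]*np.sin(q[1])+p[2]*np.sin(q[1]+q[2]); z=p[3]+p[1]*np.cos(q[1])+p[2]*np.cos(q[1]+q[2])
    return np.array([r*np.cos(q[0]),r*np.sin(q[0]),z])
f=lambda p:np.concatenate([arm(p,q)+p[4]*np.array(z)-x for x,z,q in D])
s=least_squares(f,[0,450,400,200,250]); p=s.x
def q5(tcp,z):
    w=np.array(tcp)-p[4]*np.array(z); a=np.arctan2(w[1],w[0]); r=np.hypot(w[0],w[1])-p[0]; h=w[2]-p[3]
    c=(r*r+h*h-p[1]**2-p[2]**2)/(2*p[1]*p[2]); 
    if abs(c)>1: return None
    q3=np.arccos(c); q2=np.arctan2(r,h)-np.arctan2(p[2]*np.sin(q3),p[1]+p[2]*np.cos(q3)); e=q2+q3
    fa=np.array([np.sin(e)*np.cos(a),np.sin(e)*np.sin(a),np.cos(e)])
    return np.round([q2,q3,np.arccos(fa@np.array(z))],2)
if __name__=='__main__':
    print(p.round(1),np.abs(s.fun).max().round(1))
    for x,z,q in D: print(q5(x,z),q[1:5],end=';')
    print()
    for th in(0,.14,.4,.7,1.0,1.2):
        a=th+np.arctan2(65,-125)
        for t in(10,15,20,25,30,35):
            zt=np.array([np.sin(np.radians(t)),0,-np.cos(np.radians(t))]); k=np.array([673.5+141*np.cos(a),-65.5,170+141*np.sin(a)])
            print(th,t,(k+21*zt).round(),q5(k+21*zt,zt),end=' | ')
        print()
E
python3 ik.py; python3 -c "
from s import *
o=get_obs();M=R.from_rotvec(o['ee_rot']).as_matrix()
print(o['t'],o['position'],M[:,2],M[:,0],o['joint_pos'],(np.array([548.5,-65.2,235])+21*M[:,2]-o['position'])/10)"
```

```text
[-14.  530.9 465.5 249.1 276.7] 16.8
[0.45 1.62 1.08] [0.423, 1.63, 0.0, 1.089];[-0.14  2.17  0.58] [-0.15, 2.17, -0.47, 0.58];[0.16 2.15 0.32] [0.18, 2.14, -0.82, 0.3];[0.2  2.15 0.27] [0.23, 2.14, -0.92, 0.25];[0.22 2.09 0.39] [0.23, 2.08, -0.53, 0.38];[0.24 2.02 0.5 ] [0.24, 2.02, -0.27, 0.5];[-0.01  2.11  0.63] [-0.01, 2.11, 0.13, 0.64];[0.2  2.07 0.46] [0.21, 2.06, 0.15, 0.46];[0.15 1.93 0.75] [0.14, 1.94, 0.38, 0.77];[0.27 1.9  0.65] [0.26, 1.91, 0.4, 0.66];
0 10 [552. -66. 214.] [0.28 1.92 0.77] | 0 15 [554. -66. 215.] [0.25 1.97 0.66] | 0 20 [556. -66. 215.] [0.22 2.03 0.55] | 0 25 [557. -66. 216.] [0.2  2.08 0.44] | 0 30 [559. -66. 217.] [0.18 2.13 0.32] | 0 35 [560. -66. 218.] [0.17 2.18 0.21] | 
0.14 10 [544. -66. 196.] [0.29 1.96 0.73] | 0.14 15 [546. -66. 197.] [0.26 2.01 0.62] | 0.14 20 [548. -66. 197.] [0.23 2.06 0.5 ] | 0.14 25 [549. -66. 198.] [0.21 2.11 0.39] | 0.14 30 [551. -66. 199.] [0.2  2.16 0.27] | 0.14 35 [553. -66. 200.] [0.19 2.21 0.16] | 
0.4 10 [537. -66. 161.] [0.32 2.   0.64] | 0.4 15 [538. -66. 161.] [0.3  2.06 0.53] | 0.4 20 [540. -66. 161.] [0.28 2.1
[... 451 characters left out ...]
57. -66.  80.] [0.45 2.07 0.36] | 1.0 20 [558. -66.  80.] [0.44 2.12 0.24] | 1.0 25 [560. -66.  81.] [0.43 2.17 0.12] | 1.0 30 [562. -66.  82.] [0.43 2.22 0.08] | 1.0 35 [563. -66.  83.] [0.44 2.26 0.19] | 
1.2 10 [571. -66.  56.] [0.53 1.99 0.45] | 1.2 15 [573. -66.  57.] [0.51 2.04 0.33] | 1.2 20 [575. -66.  57.] [0.5  2.09 0.21] | 1.2 25 [576. -66.  58.] [0.5  2.14 0.09] | 1.2 30 [578. -66.  59.] [0.5  2.19 0.1 ] | 1.2 35 [580. -66.  60.] [0.5  2.23 0.22] | 
29.85 [493.33947483 -67.69224572 291.41272898] [ 0.41835399  0.00242281 -0.90828083] [ 0.02986972 -0.99949226  0.01109187] [-0.21596152 -0.01200207  2.10925268  0.15727336  0.62793892  1.21465752] [ 6.39459591  0.25431247 -7.54866264]
```

Emit:
arm_command:
  moves:
    - {"dx":1.7,"dy":0.2,"dz":-1.5,"wx":0,"wy":0,"wz":-1.5}
    - {"dx":1.6,"dy":0,"dz":-2,"wx":0,"wy":0,"wz":0}
    - {"dx":1.6,"dy":0,"dz":-2,"wx":0,"wy":0,"wz":0}
    - {"dx":1.2,"dy":0,"dz":-1.9,"wx":0,"wy":0,"wz":0}
    - {"dx":0,"dy":0,"dz":0,"wx":0,"wy":0,"wz":0}
    - {"dx":0,"dy":0,"dz":0,"wx":0,"wy":0,"wz":0}

```text
t: 30.6
position: [557.1, -69.8, 217.9]
ee_rot: [-1.987, 1.981, -0.454]
wrist_force: [0.1, 0.6, -0.4]
gripper_width: 0.705
```

```bash
python3 -c "
from s import *
o=get_obs();M=R.from_rotvec(o['ee_rot']).as_matrix()
print(o['t'],o['position'],M[:,2],M[:,0],o['joint_pos'],(np.array([548.5,-65.2,235])+21*M[:,2]-o['position'])/10)
for p in [(285,173),(415,225),(391,281),(252,217)]:
    a,d=ray('top',p); print((a+d*(85-a[2])/d[2]).round())
"
```

```text
30.6 [557.08356881 -69.82519208 217.94175393] [ 0.42369959 -0.01166887 -0.9057276 ] [ 3.60726543e-05 -9.99916801e-01  1.28992255e-02] [-0.18055086  0.20592177  2.06918875  0.15299591  0.43776833  1.26281065] [ 0.03141226  0.43801458 -0.19620336]
[644. 317.  85.]
[ 640. -236.   85.]
[ 384. -246.   85.]
[399. 316.  85.]
```

Emit:
arm_command:
  moves:
    - {"dx":0,"dy":0.4,"dz":-0.2,"wx":0,"wy":0,"wz":0}
    - {"dx":0,"dy":0,"dz":0,"wx":0,"wy":0,"wz":0}

```text
t: 30.85
position: [557.0, -66.2, 217.4]
ee_rot: [-1.985, 1.981, -0.456]
wrist_force: [-0.3, 0.2, -0.2]
gripper_width: 0.699
```

Emit:
arm_command:
  moves:
    - {"dx":0,"dy":0,"dz":0,"wx":0,"wy":0,"wz":0}
    - {"dx":0,"dy":0,"dz":0,"wx":0,"wy":0,"wz":0}
    - {"dx":0,"dy":0,"dz":0,"wx":0,"wy":0,"wz":0}
    - {"dx":0,"dy":0,"dz":0,"wx":0,"wy":0,"wz":0}
    - {"dx":-0.12,"dy":0,"dz":-0.42,"wx":0,"wy":-1,"wz":0}
    - {"dx":-0.12,"dy":0,"dz":-0.42,"wx":0,"wy":-1,"wz":0}
    - {"dx":-0.13,"dy":0,"dz":-0.42,"wx":0,"wy":-1,"wz":0}
    - {"dx":-0.13,"dy":0,"dz":-0.42,"wx":0,"wy":-1,"wz":0}
    - {"dx":0,"dy":0,"dz":0,"wx":0,"wy":0,"wz":0}
  grip: 1.5

```text
t: 31.98
position: [550.7, -66.1, 202.3]
ee_rot: [-1.94, 1.936, -0.523]
wrist_force: [-3.2, 1.8, 5.5]
gripper_width: 0.32
```

Emit:
arm_command:
  moves:
    - {"dx":0,"dy":0,"dz":0,"wx":0,"wy":0,"wz":0}

```text
t: 32.1
position: [550.8, -66.1, 202.7]
ee_rot: [-1.94, 1.936, -0.523]
wrist_force: [-3.9, 0.6, 5.3]
gripper_width: 0.321
```

Emit:
arm_command:
  moves:
    - {"dx":0,"dy":0,"dz":0,"wx":0,"wy":0,"wz":0}

```text
t: 32.22
position: [551.0, -66.1, 203.0]
ee_rot: [-1.94, 1.936, -0.523]
wrist_force: [-4.5, 0.3, 5.2]
gripper_width: 0.315
```

Emit:
arm_command:
  moves:
    - {"dx":0,"dy":0,"dz":0,"wx":0,"wy":0,"wz":0}

```text
t: 32.35
position: [551.2, -66.1, 203.4]
ee_rot: [-1.94, 1.936, -0.523]
wrist_force: [-3.4, 0.8, 6.0]
gripper_width: 0.315
```

Emit:
arm_command:
  moves:
    - {"dx":0,"dy":0,"dz":0,"wx":0,"wy":0,"wz":0}

```text
t: 32.48
position: [551.3, -66.1, 203.9]
ee_rot: [-1.94, 1.936, -0.523]
wrist_force: [-3.2, 0.0, 5.0]
gripper_width: 0.318
```

```bash
cat > now.py <<'E'
from s import *
o=get_obs();M=R.from_rotvec(o['ee_rot']).as_matrix()
k=o['position']-21*M[:,2]; a=np.arctan2(k[2]-170,k[0]-673.5); th=(a-np.arctan2(65,-125))%(2*np.pi)
F=o['wrist_force']
print(round(o['t'],2),o['position'].round(1),'z',M[:,2].round(3),'knob',k.round(1),'th',th.round(3),'r',np.hypot(k[2]-170,k[0]-673.5).round(1),'F',F.round(2),'w',o['gripper_width'],'q',o['joint_pos'].round(2))
E
python3 now.py
```

```text
32.48 [551.3 -66.1 203.9] z [ 0.492 -0.013 -0.871] knob [541.  -65.8 222.1] th 0.105 r 142.4 F [-3.25  0.04  4.99] w 0.3182635800164251 q [-0.18  0.21  2.14  0.27  0.29  1.14]
```

This b reading is about 3.8 N, clearly the heaviest. I'm pouring b along the arc while reducing the tilt.

Emit:
arm_command:
  moves:
    - {"dx":-0.45,"dy":0,"dz":-1.05,"wx":0,"wy":2.4,"wz":0}
    - {"dx":-0.35,"dy":0,"dz":-1.1,"wx":0,"wy":2.4,"wz":0}
    - {"dx":-0.25,"dy":0,"dz":-1.1,"wx":0,"wy":2.4,"wz":0}
    - {"dx":-0.1,"dy":0,"dz":-1.1,"wx":0,"wy":2.4,"wz":0}

```text
t: 32.98
position: [540.1, -66.2, 161.8]
ee_rot: [-2.044, 2.037, -0.369]
wrist_force: [-2.7, 3.5, 6.0]
gripper_width: 0.319
```

```bash
python3 now.py
```

```text
32.98 [540.1 -66.2 161.8] z [ 0.337 -0.014 -0.941] knob [533.1 -65.9 181.5] th 0.398 r 140.9 F [-2.69  3.48  6.02] w 0.3185234338165894 q [-0.17  0.3   2.08  0.11  0.42  1.31]
```

Emit:
arm_command:
  moves:
    - {"dx":-0.05,"dy":0,"dz":-1.05,"wx":0,"wy":0.5,"wz":0}
    - {"dx":0,"dy":0,"dz":-1.05,"wx":0,"wy":0.5,"wz":0}
    - {"dx":0.12,"dy":0,"dz":-1.05,"wx":0,"wy":0.5,"wz":0}
    - {"dx":0.2,"dy":0,"dz":-1.05,"wx":0,"wy":0.5,"wz":0}

```text
t: 33.48
position: [546.0, -66.1, 119.6]
ee_rot: [-2.062, 2.055, -0.341]
wrist_force: [-2.4, 1.1, 3.0]
gripper_width: 0.316
```

```bash
python3 now.py
```

```text
33.48 [546.  -66.1 119.6] z [ 0.308 -0.014 -0.951] knob [539.6 -65.8 139.5] th 0.703 r 137.4 F [-2.38  1.07  2.98] w 0.3156248659122131 q [-0.16  0.39  2.08  0.1   0.37  1.32]
```

Emit:
arm_command:
  moves:
    - {"dx":0.25,"dy":0,"dz":-1.0,"wx":0,"wy":0.3,"wz":0}
    - {"dx":0.3,"dy":0,"dz":-1.0,"wx":0,"wy":0.3,"wz":0}
    - {"dx":0.4,"dy":0,"dz":-1.0,"wx":0,"wy":0.3,"wz":0}
    - {"dx":0.5,"dy":0,"dz":-0.95,"wx":0,"wy":0.3,"wz":0}
    - {"dx":0.55,"dy":0,"dz":-0.9,"wx":0,"wy":0.3,"wz":0}
    - {"dx":0.6,"dy":0,"dz":-0.85,"wx":0,"wy":0,"wz":0}
    - {"dx":0,"dy":0,"dz":0,"wx":0,"wy":0,"wz":0}
    - {"dx":0,"dy":0,"dz":0,"wx":0,"wy":0,"wz":0}

```text
t: 34.48
position: [571.3, -66.2, 55.6]
ee_rot: [-2.084, 2.074, -0.306]
wrist_force: [10.7, 7.2, 10.8]
gripper_width: 0.316
```

```bash
python3 now.py
```

```text
34.48 [571.3 -66.2  55.6] z [ 0.274 -0.014 -0.962] knob [565.5 -65.9  75.8] th 1.197 r 143.3 F [10.72  7.19 10.79] w 0.3163477483212847 q [-0.15  0.55  2.02  0.09  0.3   1.33]
```

At the stop (about 1.2 rad). I'll hold, then give one rock back and forth to make sure all three roll out.

Emit:
arm_command:
  moves:
    - {"dx":-0.1,"dy":0,"dz":0.15,"wx":0,"wy":0,"wz":0}
    - {"dx":0,"dy":0,"dz":0,"wx":0,"wy":0,"wz":0}
    - {"dx":0,"dy":0,"dz":0,"wx":0,"wy":0,"wz":0}
    - {"dx":0,"dy":0,"dz":0,"wx":0,"wy":0,"wz":0}
    - {"dx":0,"dy":0,"dz":0,"wx":0,"wy":0,"wz":0}
    - {"dx":-0.6,"dy":0,"dz":0.9,"wx":0,"wy":0,"wz":0}
    - {"dx":-0.5,"dy":0,"dz":0.9,"wx":0,"wy":0,"wz":0}
    - {"dx":0.5,"dy":0,"dz":-0.9,"wx":0,"wy":0,"wz":0}
    - {"dx":0.6,"dy":0,"dz":-0.9,"wx":0,"wy":0,"wz":0}
    - {"dx":0,"dy":0,"dz":0,"wx":0,"wy":0,"wz":0}

```text
t: 35.72
position: [565.6, -66.2, 55.4]
ee_rot: [-2.096, 2.073, -0.298]
wrist_force: [-0.4, -0.6, 0.5]
gripper_width: 0.321
```

Emit:
arm_command:
  moves:
    - {"dx":0,"dy":0,"dz":0,"wx":0,"wy":0,"wz":0}
    - {"dx":0,"dy":0,"dz":0,"wx":0,"wy":0,"wz":0}
    - {"dx":0,"dy":0,"dz":0,"wx":0,"wy":0,"wz":0}
    - {"dx":0,"dy":0,"dz":0,"wx":0,"wy":0,"wz":0}
    - {"dx":0,"dy":0,"dz":0,"wx":0,"wy":0,"wz":0}
    - {"dx":0,"dy":0,"dz":0,"wx":0,"wy":0,"wz":0}
    - {"dx":0,"dy":0,"dz":0,"wx":0,"wy":0,"wz":0}
    - {"dx":0,"dy":0,"dz":0,"wx":0,"wy":0,"wz":0}

```text
t: 36.72
position: [565.6, -66.2, 55.4]
ee_rot: [-2.097, 2.073, -0.298]
wrist_force: [-0.5, 1.0, 1.2]
gripper_width: 0.32
```

```bash
python3 now.py
```

```text
36.73 [565.6 -66.2  55.4] z [ 0.265 -0.014 -0.964] knob [560.  -65.9  75.6] th 1.173 r 147.6 F [-0.54  0.96  1.25] w 0.3203601245799797 q [-0.15  0.54  2.02  0.09  0.31  1.33]
```

Emit:
arm_command:
  moves:
    - {"dx":-0.6,"dy":0,"dz":1.0,"wx":0,"wy":0,"wz":0}
    - {"dx":-0.6,"dy":0,"dz":1.0,"wx":0,"wy":0,"wz":0}
    - {"dx":-0.4,"dy":0,"dz":1.0,"wx":0,"wy":0,"wz":0}
    - {"dx":-0.4,"dy":0,"dz":1.0,"wx":0,"wy":0,"wz":0}
    - {"dx":-0.25,"dy":0,"dz":1.0,"wx":0,"wy":0,"wz":0}
    - {"dx":-0.25,"dy":0,"dz":1.0,"wx":0,"wy":0,"wz":0}
    - {"dx":-0.1,"dy":0,"dz":1.05,"wx":0,"wy":0,"wz":0}
    - {"dx":-0.1,"dy":0,"dz":1.05,"wx":0,"wy":0,"wz":0}

```text
t: 37.72
position: [535.2, -66.1, 141.5]
ee_rot: [-2.093, 2.077, -0.294]
wrist_force: [6.7, 4.0, -0.1]
gripper_width: 0.315
```

```bash
python3 now.py
```

```text
37.73 [535.2 -66.1 141.5] z [ 0.263 -0.013 -0.965] knob [529.7 -65.8 161.7] th 0.537 r 144.1 F [ 6.74  4.01 -0.06] w 0.31496579293271854 q [-0.16  0.35  2.06  0.07  0.48  1.35]
```

Emit:
arm_command:
  moves:
    - {"dx":0.15,"dy":0,"dz":1.05,"wx":0,"wy":-1.5,"wz":0}
    - {"dx":0.15,"dy":0,"dz":1.05,"wx":0,"wy":-1.5,"wz":0}
    - {"dx":0.25,"dy":0,"dz":0.9,"wx":0,"wy":-1.5,"wz":0}
    - {"dx":0.3,"dy":0,"dz":0.9,"wx":0,"wy":-1.5,"wz":0}
    - {"dx":0.3,"dy":0,"dz":0.9,"wx":0,"wy":-1.5,"wz":0}
    - {"dx":0.35,"dy":0,"dz":0.85,"wx":0,"wy":-1.5,"wz":0}

```text
t: 38.48
position: [568.0, -66.1, 213.0]
ee_rot: [-1.981, 1.957, -0.489]
wrist_force: [0.2, 0.6, 1.1]
gripper_width: 0.174
```

Emit:
arm_command:
  moves:
    - {"dx":0,"dy":0,"dz":0,"wx":0,"wy":0,"wz":0}
    - {"dx":0,"dy":0,"dz":0,"wx":0,"wy":0,"wz":0}

```text
t: 38.72
position: [568.2, -66.2, 213.9]
ee_rot: [-1.98, 1.956, -0.491]
wrist_force: [1.8, 1.4, -0.8]
gripper_width: 0.171
```

```bash
python3 now.py
```

```text
38.73 [568.2 -66.2 213.9] z [ 0.452 -0.017 -0.892] knob [558.7 -65.8 232.6] th 6.263 r 130.7 F [ 1.76  1.42 -0.77] w 0.17121378037363133 q [-0.17  0.22  2.07  0.16  0.39  1.26]
```

The ball slipped out of the pads near the end, and the fingers are now shut around or beside the rod. I'll open, back up to the grasp pose and feel b again to check it is empty and shut.

Emit:
arm_command:
  moves:
    - {"dx":0,"dy":0,"dz":0,"wx":0,"wy":0,"wz":0}
    - {"dx":0,"dy":0,"dz":0,"wx":0,"wy":0,"wz":0}
    - {"dx":0,"dy":0,"dz":0,"wx":0,"wy":0,"wz":0}
    - {"dx":0,"dy":0,"dz":0,"wx":0,"wy":0,"wz":0}
  grip: 6

```text
t: 39.22
position: [566.0, -66.2, 211.7]
ee_rot: [-1.984, 1.959, -0.485]
wrist_force: [-0.4, 0.4, 0.8]
gripper_width: 0.699
```

Emit:
arm_command:
  moves:
    - {"dx":-0.6,"dy":0.05,"dz":0.1,"wx":0,"wy":1.5,"wz":0}
    - {"dx":-0.5,"dy":0.05,"dz":0.1,"wx":0,"wy":1.3,"wz":0}
    - {"dx":0,"dy":0,"dz":0,"wx":0,"wy":0,"wz":0}

```text
t: 39.6
position: [554.1, -65.2, 213.8]
ee_rot: [-2.016, 1.991, -0.437]
wrist_force: [0.1, -0.3, -0.7]
gripper_width: 0.701
```

```bash
python3 now.py
```

```text
39.6 [554.1 -65.2 213.8] z [ 0.399 -0.017 -0.917] knob [545.7 -64.8 233. ] th 0.021 r 142.5 F [ 0.07 -0.25 -0.72] w 0.7009904488957529 q [-0.16  0.21  2.06  0.11  0.46  1.3 ]
```

Emit:
arm_command:
  moves:
    - {"dx":0.3,"dy":0,"dz":0.2,"wx":0,"wy":0,"wz":0}
    - {"dx":0,"dy":0,"dz":0,"wx":0,"wy":0,"wz":0}

```text
t: 39.85
position: [557.6, -65.2, 216.2]
ee_rot: [-2.016, 1.99, -0.438]
wrist_force: [0.4, 0.8, 0.2]
gripper_width: 0.702
```

Emit:
arm_command:
  moves:
    - {"dx":0,"dy":0,"dz":0,"wx":0,"wy":0,"wz":0}
    - {"dx":0,"dy":0,"dz":0,"wx":0,"wy":0,"wz":0}
    - {"dx":0,"dy":0,"dz":0,"wx":0,"wy":0,"wz":0}
    - {"dx":0,"dy":0,"dz":0,"wx":0,"wy":0,"wz":0}
    - {"dx":-0.12,"dy":0,"dz":-0.42,"wx":0,"wy":-2,"wz":0}
    - {"dx":-0.12,"dy":0,"dz":-0.42,"wx":0,"wy":-2,"wz":0}
    - {"dx":-0.13,"dy":0,"dz":-0.42,"wx":0,"wy":-2,"wz":0}
    - {"dx":-0.13,"dy":0,"dz":-0.42,"wx":0,"wy":-2,"wz":0}
    - {"dx":0,"dy":0,"dz":0,"wx":0,"wy":0,"wz":0}
    - {"dx":0,"dy":0,"dz":0,"wx":0,"wy":0,"wz":0}
  grip: 1.5

```text
t: 41.1
position: [551.9, -66.2, 199.3]
ee_rot: [-1.926, 1.905, -0.568]
wrist_force: [-1.5, -0.4, 2.2]
gripper_width: 0.321
```

Emit:
arm_command:
  moves:
    - {"dx":0,"dy":0,"dz":0,"wx":0,"wy":0,"wz":0}

```text
t: 41.22
position: [551.9, -66.2, 199.4]
ee_rot: [-1.926, 1.905, -0.568]
wrist_force: [-0.7, -0.4, 1.3]
gripper_width: 0.323
```

Emit:
arm_command:
  moves:
    - {"dx":0,"dy":0,"dz":0,"wx":0,"wy":0,"wz":0}

```text
t: 41.35
position: [552.0, -66.2, 199.5]
ee_rot: [-1.926, 1.905, -0.568]
wrist_force: [-1.1, 0.0, 1.3]
gripper_width: 0.317
```

Emit:
arm_command:
  moves:
    - {"dx":0,"dy":0,"dz":0,"wx":0,"wy":0,"wz":0}

```text
t: 41.48
position: [552.0, -66.2, 199.5]
ee_rot: [-1.926, 1.905, -0.568]
wrist_force: [0.3, -0.3, 1.0]
gripper_width: 0.318
```

Emit:
arm_command:
  moves:
    - {"dx":0,"dy":0,"dz":0,"wx":0,"wy":0,"wz":0}

```text
t: 41.6
position: [552.0, -66.2, 199.6]
ee_rot: [-1.926, 1.905, -0.568]
wrist_force: [-0.4, 0.1, 1.5]
gripper_width: 0.317
```

Emit:
arm_command:
  moves:
    - {"dx":0,"dy":0,"dz":0,"wx":0,"wy":0,"wz":0}

```text
t: 41.72
position: [552.0, -66.2, 199.6]
ee_rot: [-1.926, 1.905, -0.568]
wrist_force: [-0.0, 0.4, 0.6]
gripper_width: 0.316
```

Emit:
arm_command:
  moves:
    - {"dx":0,"dy":0,"dz":0,"wx":0,"wy":0,"wz":0}

```text
t: 41.85
position: [552.0, -66.2, 199.6]
ee_rot: [-1.926, 1.905, -0.568]
wrist_force: [-0.2, -0.6, 1.3]
gripper_width: 0.318
```

```bash
python3 now.py
```

```text
41.85 [552.  -66.2 199.6] z [ 0.527 -0.019 -0.85 ] knob [540.9 -65.8 217.4] th 0.136 r 140.8 F [-0.23 -0.57  1.35] w 0.31783859050056373 q [-0.18  0.22  2.17  0.37  0.22  1.04]
```

b now pulls about 1.0 N, the same as the empty tin a, so it is empty. Closing it, letting go and backing off.

Emit:
arm_command:
  moves:
    - {"dx":0.12,"dy":0,"dz":0.42,"wx":0,"wy":2,"wz":0}
    - {"dx":0.12,"dy":0,"dz":0.42,"wx":0,"wy":2,"wz":0}
    - {"dx":0.13,"dy":0,"dz":0.42,"wx":0,"wy":2,"wz":0}
    - {"dx":0.15,"dy":0,"dz":0.42,"wx":0,"wy":2,"wz":0}
    - {"dx":0,"dy":0,"dz":0,"wx":0,"wy":0,"wz":0}

```text
t: 42.48
position: [557.4, -66.2, 216.6]
ee_rot: [-2.016, 1.992, -0.441]
wrist_force: [-1.4, -1.0, -0.1]
gripper_width: 0.314
```

Emit:
arm_command:
  moves:
    - {"dx":0,"dy":0,"dz":0,"wx":0,"wy":0,"wz":0}
    - {"dx":0,"dy":0,"dz":0,"wx":0,"wy":0,"wz":0}
    - {"dx":0,"dy":0,"dz":0,"wx":0,"wy":0,"wz":0}
    - {"dx":-1.2,"dy":0,"dz":2.4,"wx":0,"wy":0,"wz":0}
    - {"dx":-2.5,"dy":0,"dz":3,"wx":0,"wy":0,"wz":0}
    - {"dx":-4,"dy":0,"dz":3,"wx":0,"wy":0,"wz":0}
    - {"dx":-4,"dy":0,"dz":3,"wx":0,"wy":0,"wz":0}
    - {"dx":0,"dy":0,"dz":0,"wx":0,"wy":0,"wz":0}
    - {"dx":0,"dy":0,"dz":0,"wx":0,"wy":0,"wz":0}
    - {"dx":0,"dy":0,"dz":0,"wx":0,"wy":0,"wz":0}
  grip: 6

```text
t: 43.72
position: [437.5, -66.0, 332.4]
ee_rot: [-2.015, 1.99, -0.444]
wrist_force: [-0.1, 0.1, 0.0]
gripper_width: 0.702
```

```bash
python3 now.py
```

```text
43.73 [437.5 -66.  332.4] z [ 0.402 -0.02  -0.915] knob [429.1 -65.6 351.6] th 6.124 r 304.5 F [-0.09  0.15  0.03] w 0.7022223605310715 q [-0.22 -0.17  2.14  0.1   0.77  1.27]
```

```bash
python3 -c "
from rig import *
print(finish_job())"
```

```text
the job is handed in; nothing more can be done
None
```

I poured the middle tin (b), the heaviest of the three, and handed the job in at about 44 s. I could not confirm by camera that the three lemons lie in the tray.

- **Feeling the tins:** At roughly 0.12–0.15 rad the knob pulls were about 1.0 N for a, 2.9 N for b and 1.9 N for c. A repeat on b read about 3.8 N. All but that repeat are below the stated 1.3 / 2.5 / 3.5 N, but the order is clear: a empty, c one lemon, b full.
- **Pouring:** I tipped b along its arc to its stop at about 1.2 rad, held it there, rocked it once and brought it back.
- **Last checks:** After the pour b pulled about 1.0 N, the same as the empty tin, so its lemons are out. I guided each tin back to upright before letting go. The arm ended clear of everything, with the wrist force near 0 N.

**What went wrong or was left unchecked:**
- The first grip on a failed because joint 5 was near its limit, so I let go and gripped again with less tilt.
- On the return from the pour the ball slipped out of the pads between about 0.5 and 0.14 rad, and b swung shut by itself. I then gripped it again for the check.
- I averaged forces through camera calls and used up all 200 before the pour, so nothing after that was seen. That includes the lemons in the tray, the tins being shut, and the salt shaker, garlic, mug and pepper mill. I felt no contact with those four, and my path was planned well clear of them.

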